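# Free a tight forming stake from its bench holder

### The job

Unclamp the steel forming stake by turning the red clamp knob fully anticlockwise to its stop, then grip the stake by its square head, rock it to one side and the other so that it pushes both brass jaws back while it is still down in the holder, and lift it out. Finish while holding it still and upright in the gripper, just clear above its holder, and leave the other tools on the bench where they are.

Things in the scene. Friction and masses are not known exactly. Their poses are not given: they have to be found in the camera images.
- stake: Loose steel stake, about 0.45 kg, upright in the holder. Origin: centre of its underside; z up along it. Barrel foot 30 mm thick, 36 mm long, lying along x; 18 mm square stem to 77 mm above the origin; bright 36 mm square head from 77 to 105 mm, sides parallel to x and y: grip it there. It rocks only sideways: about x, the head moving along y.
- stake_head (a point): Centre of the stake's square head, 91 mm above the stake's origin; axes as the stake's.
- stake_pivot (a point): Rocking axis: axis (along x) of the barrel foot, 15 mm above the stake's origin. A 12 mm thick pin on this axis, from x = -50 to +38 mm, lies in open-topped slots (1 mm play each side) in the holder's end walls; at its -x end the clamp toe covers it until the knob is turned.
- holder: Green stake holder bolted to the bench, base 195 x 130 mm, 8 mm thick, x -135 to +60 mm. Origin: on the bench below the stake's centre line; the seated stake's origin is 8 mm above it, with the same axes. End walls at x = +-24 to 34 mm, 36 mm high. Clamp knob axis at x = -100 mm, y = 0.
- holder_top (a point): On the stake's centre line at the height of the jaws' top, 53 mm above the bench: the highest part of the holder near the stake.
- jaw_left (a joint): Brass jaw on the holder's +y side: m pushed outward, 0 at start, stop 0.009. It touches the stem and overhangs the foot (lip 35 to 53 mm above the bench, y 9.5 to 31 mm, 36 mm long), so a straight pull jams. Stiff (16 N dry friction), stays where pushed. Leaning the stake about 0.25 rad its way (4 to 8 N at the head) pushes it back enough.
- jaw_right (a joint): The same jaw on the holder's -y side, m pushed outward towards -y. The stake lifts out freely once both jaws have been pushed back 0.005 to 0.006.
- clamp_knob (a joint): Angle of the red clamp knob, rad, growing anticlockwise seen from above; 0 when its steel toe points along the holder's +x over the stake's pin. Stops at -0.3 and +1.2 (fully anticlockwise: toe clear of the stake). About 0.06 N m of dry friction; stays where it is left.
- knob_grip (a point): On the knob's axis, 64 mm above the bench, where to grip it: a red upright bar 14 mm thick (y), 50 mm long (x), 46 to 76 mm above the bench. Axes turn with the knob; x points along its steel toe (31 to 37 mm above the bench, 28 mm wide, 63 mm long from the axis).
- bench_block: steel bench block 96 mm square on a black rubber base 110 mm square, 36 mm high, a copper blank on top; origin centre of its underside; bystander
- hammer: hammer lying flat, 260 mm long along its own x; bystander
- punch_cup: open orange plastic cup 40 mm square and 50 mm high with four dark punches, standing to 82 mm; origin centre of its underside; bystander
- loose_punch: dark steel punch, 10 mm thick and 85 mm long, lying along its own x; bystander
- mallet: wooden mallet lying flat, handle 22 mm thick along its own x, head 48 mm thick and 90 mm wide; bystander
Things that resemble listed ones, but are neither listed nor needed, are in the scene too. What is meant by the holder is not blue, and is the smaller of those in its own colour.

How it is judged:
By the outcome, as a careful person would: the job done as asked, in the order asked, and still so for the second after the job is handed in, while the arm keeps its last pose, push and grip.
It also fails if it takes over 45 s, if anything falls off the work surface, if the arm or the gripper's body presses on something with over 40 N, if the wrist force passes 120 N, or if a joint passes its speed limit or range.

### The arm

A 6-joint arm with a two-finger parallel gripper is mounted at the origin on the work surface. World frame = base frame: x ahead of the robot, y to its left, z up, the work surface at z = 0. Lengths are in m, angles in rad, forces in N, time in s.
With the tool pointing down it reaches from about 0.25 to 0.85 m from the base axis. Payload 12.5 kg.
Tool frame: the origin (TCP) lies midway between the tips of the shut fingers; the grasp point (between the pads) lies 19 mm behind it; z points along the fingers, y is the line along which they close (so a half turn about z gives the same grasp; the last joint's range is limited). The gripper opens to 93 mm and grips with 3 to 60 N. Pads are 15 mm wide; open, the fingers measure 128 mm over their backs; the gripper's body (75 mm by 188 mm) begins 65 mm behind the grasp point.
Start: joints at [1.174, 0.351, 1.652, -0, 1.139, -0.085], TCP at [0.169, 0.523, 0.219] pointing down, gripper open.
Joint ranges: [-2.75, 2.75], [-0.79, 2.1], [0.01, 2.65], [-1.57, 4.71], [0.07, 3.14], [-2.87, 2.87]. Speed limits (rad/s): [2.22, 2.22, 2.79, 3.14, 3.14, 3.14].

### API

Orientations are given as a rotation vector (axis times angle).
In Python, from plant import arm gives the robot as it stands.
- The arm moves only by the tool apply_moves, never from a script. Its argument "commands" is a list that holds one entry, the list of rows, each a list of 7 numbers: the finger opening in mm, from 0 to 93, then the shift along the world's x, y, z in mm, then the turn, a rotation vector about the world's x, y, z in degrees. In form: [[[fingers, tx, ty, tz, wx, wy, wz], ...]]. A call has 1 to 12 rows; each row shifts and turns the commanded pose from where the row before left it; what a row does not reach is not made up. A row lasts 1/8 s, in which the tool goes at most 62.5 mm and 10.7 degrees, less where a joint would pass 70% of its speed; a pose out of reach is approached as far as the arm can. A call is refused whole if a number of a shift passes 62.5 or a number of a turn 10.7, either way. A call with a gripper value outside its range is refused whole. The fingers move at their own pace and stop on an object; "newtons" is the grip in N (left out, the last holds). Time passes only in rows, so rows that do not move let the fingers close. It gives the time, the measured TCP pose, the force, the opening and the grip force at its end, in the units of the state.
- arm.sense(): the state, without advancing time (a new reading comes with each control period).
- arm.read_camera(name): name is "side" or "top"; returns (picture, depth): 384x512x3 uint8, red, green, blue; 384x512 float32, m along the optical axis (not along the pixel's ray), 0 where there is no reading.
- arm.calibration(name): a dict with "mtx" (3x3 intrinsics, pixels), "R" (3x3) and "t" (3): a world point X has camera coordinates R X + t. Camera axes: x right, y down, z forward; pixel columns grow to the right and rows downward; lengths in m; the calibration is good to about 2 mm. A picture is of the moment at which its call begins. calibration takes no time and is no camera call.
- arm.close_job(): hands the job in; it is judged then, once.
The state is a dict: "t": time; "qpos": joint angles; "joint_vel": joint speeds; "joint_torque": joint torques, N m; "ee_pos": TCP position; "orientation": TCP orientation; "force": force on the tool from outside, world axes, zero at the start; "ft_torque": the same for the moment, N m; "gripper_width": finger opening in m; "finger_force": force on a finger pad.
Only numpy, scipy, OpenCV 4.12 (cv2) and the standard library are available. Lean on these libraries where they do the work, as an engineer would, in place of code of your own. Each camera call takes 0.05 s, during which the arm holds its last target. There are 200 camera calls.

## Working session

There is one attempt and no reset: what is moved stays moved. The work goes in short steps, Python scripts to look and compute and a tool call to move; the robot and the scene stay as the last step left them, time stands still between calls to the robot, and variables do not carry over. Pictures are saved under pics/ and viewed, at most 10 in all, crops included, and the job is handed in when it is done.

Besides the shell and the picture viewer there is one more tool, called after "Call:" by a JSON object that holds its "method" and its "body", one argument or row to a line. apply_moves: Moves the arm, as the interface text tells. Its arguments: {"type":"object","properties":{"commands":{"type":"array"},"newtons":{"type":"number"}},"required":["commands"]}

```bash
mkdir -p pics; cat > h.py <<'E'
import numpy as np, cv2
from plant import arm
def cloud(n):
    im,d=arm.read_camera(n); c=arm.calibration(n); K=np.array(c["mtx"]);R=np.array(c["R"]);t=np.array(c["t"])
    v,u=np.mgrid[:384,:512]
    p=np.stack([(u-K[0,2])/K[0,0]*d,(v-K[1,2])/K[1,1]*d,d],-1)
    return im,d,(p-t)@R   # R^T(p-t)
E
python3 - <<'E'
from h import *
for n in("top","side"):
    im,d,P=cloud(n); np.savez(f"{n}0.npz",im=im,d=d,P=P)
    cv2.imwrite(f"pics/{n}0.png",im[:,:,::-1])
    c=arm.calibration(n); print(n,-np.array(c["R"]).T@c["t"], (d>0).mean())
print(arm.sense())
E
```

```text
top [ 0.37718703 -0.06267301  1.15920161] 0.9958699544270834
side [0.44781103 0.90311997 1.25813404] 0.9958597819010416
{'t': 0.1, 'qpos': array([ 1.17442018e+00,  3.51172494e-01,  1.65234659e+00, -3.88266047e-06,
        1.13909691e+00, -8.45805555e-02]), 'joint_vel': array([-0.00065875, -0.00114772, -0.00091383, -0.00033787, -0.00025159,
       -0.0003978 ]), 'joint_torque': array([-7.06124320e-04, -4.98026276e+01, -2.85702914e+01,  6.99683418e-02,
        2.39984400e-02, -3.14360216e-05]), 'ee_pos': array([0.16857126, 0.5232111 , 0.2181658 ]), 'orientation': array([-4.87745992e-01, -3.10325571e+00,  1.56239759e-03]), 'force': array([ 0.21467296, -0.25476694, -0.63959073]), 'ft_torque': array([-0.02426655, -0.04653022,  0.0021453 ]), 'finger_force': 0.0, 'gripper_width': 0.09330906565960671}
```

View pics/top0.png

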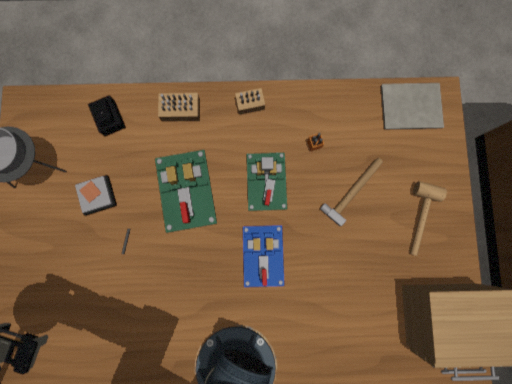

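View pics/side0.png

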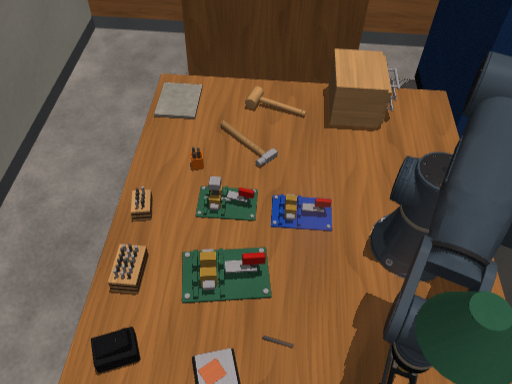

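The top view shows the small green holder at about (267,181), with the stake head at (267,163) and the red knob at (268,197). The larger green holder at (186,190) and the blue one at (263,257) are look-alikes. The side view shows the target at about (227,202).

```bash
cat > meas.py <<'E'
from h import *
def rep(name,P,m):
    q=P[m]; 
    if len(q)<5: print(name,len(q)); return
    r=cv2.minAreaRect((q[:,:2]*1000).astype(np.float32)); print(name,len(q),'rect c,size,ang',np.round(r[0],1),np.round(r[1],1),round(r[2],1),'median z',np.round(np.median(q[:,2])*1000,1),'mean',np.round(q.mean(0)*1000,1))
def run(im,P,c=None,rad=.13):
    hsv=cv2.cvtColor(im,cv2.COLOR_RGB2HSV); H,S,V=[hsv[...,i] for i in range(3)]
    near=np.ones(H.shape,bool) if c is None else np.hypot(P[...,0]-c[0],P[...,1]-c[1])<rad
    z=P[...,2]
    rep('green',P,near&(H>60)&(H<95)&(S>90)&(z<.03)&(z>-.01))
    rep('red',P,near&((H<8)|(H>172))&(S>150)&(z>.06)&(z<.085))
    rep('head',P,near&(S<60)&(z>.1)&(z<.125))
    rep('brass',P,near&(H>15)&(H<32)&(S>90)&(z>.045)&(z<.06))
    rep('toe',P,near&(S<60)&(z>.026)&(z<.042))
    return near
E
python3 - <<'E'
from meas import *
a=np.load("top0.npz"); P=a["P"]; c=P[181,267]; print(c,P[163,267],P[197,268])
for n in("top","side"):
    a=np.load(n+"0.npz"); run(a["im"],a["P"],c)
a=np.load("top0.npz");s=np.load("side0.npz")
A=cv2.resize(a["im"][135:225,220:315],None,fx=6,fy=6,interpolation=cv2.INTER_CUBIC)
cv2.imwrite("pics/crop0.png",A[:,:,::-1])
E
```

```text
[ 0.58200272 -0.11268972  0.03817919] [ 0.62406896 -0.11083032  0.11329419] [ 0.52481101 -0.11292361  0.07259456]
green 1023 rect c,size,ang [ 587.3 -111.4] [186.7 123.4] 0.6 median z 7.4 mean [ 571.4 -109.1    8.4]
red 58 rect c,size,ang [ 524.6 -111.1] [13.3 45.6] 82.8 median z 75.4 mean [ 523.6 -111.3   75.2]
head 136 rect c,size,ang [ 623.2 -109.5] [33.9 34.5] 88.9 median z 111.7 mean [ 623.4 -110.1  111.3]
brass 87 rect c,size,ang [ 623.3 -110.1] [34.7 59.3] 0.6 median z 52.3 mean [ 620.1 -107.3   52.1]
toe 250 rect c,size,ang [ 583.4 -122.2] [131.4  95.1] 16.8 median z 35.3 mean [ 588.  -114.2   34.9]
green 997 rect c,size,ang [ 587.7 -108.4] [193.5 132.2] 1.2 median z 7.5 mean [582.4 -88.1   8.6]
red 88 rect c,size,ang [ 524.7 -109. ] [19.4 48.3] 83.7 median z 72.1 mean [ 524.5 -107.    71.2]
head 124 rect c,size,ang [ 624.5 -107.4] [35.  39.2] 7.3 median z 110.2 mean [ 624.1 -104.6  109.9]
brass 96 rect c,size,ang [ 581.6 -115.8] [135.  66.] 15.4 median z 51.4 mean [622.  -93.4  51.2]
toe 197 rect c,size,ang [ 589.7 -104.7] [133.1  68.5] 23.3 median z 34.5 mean [ 579.9 -100.7   34.3]
```

View pics/crop0.png

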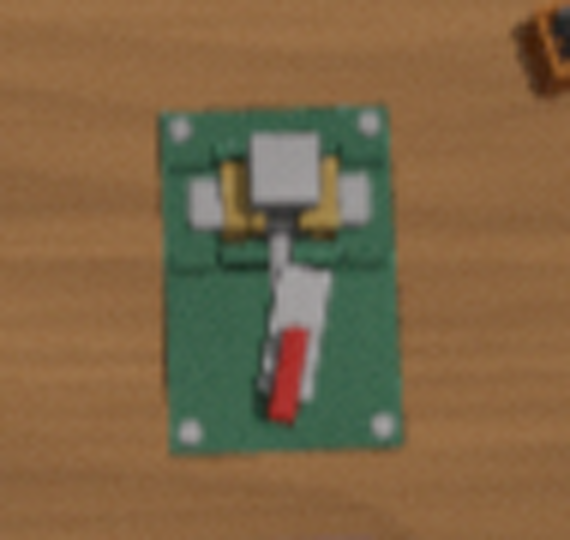

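Call:
{"method": "apply_moves", "body": {
  "commands": [
    [[93, 22, -40, 0, 0, 0, -10.5], [93, 22, -40, 0, 0, 0, -10.5], [93, 22, -40, 0, 0, 0, -10.5], [93, 22, -40, 0, 0, 0, -10.5], [93, 22, -40, 0, 0, 0, -10.5], [93, 22, -40, 0, 0, 0, -10.5], [93, 22, -40, 0, 0, 0, -10.5], [93, 22, -40, 0, 0, 0, -10.5], [93, 22, -40, 0, 0, 0, -10.5], [93, 22, -40, 0, 0, 0, -10.5], [93, 22, -40, 0, 0, 0, -10.5], [93, 22, -40, 0, 0, 0, -10.5]]
  ],
  "newtons": 25
}}

```text
t: 1.6
ee_pos: [0.4331, 0.042, 0.2185]
orientation: [-2.99, -0.965, 0.0]
force: [1.0, 1.1, -0.2]
gripper_width: 0.0932
finger_force: 0.0
```

Call:
{"method": "apply_moves", "body": {
  "commands": [
    [[93, 23, -40, 0, 0, 0, -10.5], [80, 23, -40, 0, 0, 0, -10.5], [70, 23, -38, 0, 0, 0, -10.5], [60, 23, -36, -20, 0, 0, -10.5], [60, 0, 0, -20, 0, 0, -1.3], [60, 0, 0, 0, 0, 0, 0], [60, 0, 0, 0, 0, 0, 0]]
  ]
}}

```text
t: 2.48
ee_pos: [0.5248, -0.1102, 0.1793]
orientation: [3.135, -0.194, 0.001]
force: [0.5, 0.4, 0.8]
gripper_width: 0.06
finger_force: 0.0
```

Call:
{"method": "apply_moves", "body": {
  "commands": [
    [[60, 0, 0, -35, 0, 0, 0], [50, 0, 0, -35, 0, 0, 0], [45, 0, 0, -35, 0, 0, 0], [45, 0, 0, -20, 0, 0, 0], [45, 0, 0, -8, 0, 0, 0], [45, 0, 0, 0, 0, 0, 0], [5, 0, 0, 0, 0, 0, 0], [5, 0, 0, 0, 0, 0, 0], [5, 0, 0, 0, 0, 0, 0], [5, 0, 0, 0, 0, 0, 0]]
  ],
  "newtons": 30
}}

```text
t: 3.72
ee_pos: [0.5251, -0.113, 0.0461]
orientation: [3.132, -0.194, 0.002]
force: [-1.5, -17.4, -0.0]
gripper_width: 0.0135
finger_force: 32.3
```

Call:
{"method": "apply_moves", "body": {
  "commands": [
    [[5, 0, -3, 0, 0, 0, 0], [5, 0, 0, 0, 0, 0, 0]]
  ]
}}

```text
t: 3.98
ee_pos: [0.5251, -0.1132, 0.0461]
orientation: [-3.135, 0.197, -0.001]
force: [0.9, 3.5, 3.8]
gripper_width: 0.0137
finger_force: 32.1
```

Call:
{"method": "apply_moves", "body": {
  "commands": [
    [[5, 0, 0, 0, 0, 0, 5], [5, 0, 0, 0, 0, 0, 8], [5, 0, 0, 0, 0, 0, 8], [5, 0, 0, 0, 0, 0, 8], [5, 0, 0, 0, 0, 0, 8], [5, 0, 0, 0, 0, 0, 0]]
  ]
}}

```text
t: 4.72
ee_pos: [0.5252, -0.1138, 0.046]
orientation: [3.035, 0.807, 0.002]
force: [1.0, -1.7, 4.6]
gripper_width: 0.014
finger_force: 32.1
```

```bash
python3 -c "
from plant import arm
s=arm.sense();print(s['ft_torque'],s['force'],s['ee_pos'],s['qpos'])"
```

```text
[-0.25678171 -0.07333005  0.08045577] [ 0.99837255 -1.68441553  4.57238001] [ 0.52519431 -0.11379753  0.04604939] [-2.99929775e-01  5.69884397e-01  1.81174603e+00 -2.46152618e-04
  7.58669465e-01  7.51062534e-01]
```

Call:
{"method": "apply_moves", "body": {
  "commands": [
    [[5, 0, 0, 0, 0, 0, 8], [5, 0, 0, 0, 0, 0, 8], [5, 0, 0, 0, 0, 0, 8], [5, 0, 0, 0, 0, 0, 8], [5, 0, 0, 0, 0, 0, 4], [5, 0, 0, 0, 0, 0, 3], [5, 0, 0, 0, 0, 0, 2], [5, 0, 0, 0, 0, 0, 0]]
  ]
}}

```text
t: 5.72
ee_pos: [0.5257, -0.1142, 0.0461]
orientation: [2.562, 1.814, 0.002]
force: [3.2, -4.3, 1.8]
gripper_width: 0.0137
finger_force: 32.4
```

```bash
python3 -c "
from plant import arm
s=arm.sense();print(s['ft_torque'],s['force'],s['ee_pos'],s['orientation'])"
```

```text
[-0.78818862 -0.41513145 -0.41110266] [ 3.23149343 -4.28873665  1.8470073 ] [ 0.52570474 -0.11419569  0.04606359] [2.56221543e+00 1.81403637e+00 2.26979299e-03]
```

Call:
{"method": "apply_moves", "body": {
  "commands": [
    [[36, 0, 0, 0, 0, 0, 0], [36, 0, 0, 0, 0, 0, 0], [36, 0, 0, 25, 0, 0, 0], [36, 0, 0, 45, 0, 0, 0], [60, 0, 0, 45, 0, 0, -5], [93, 0, 0, 20, 0, 0, -10], [93, 0, 0, 0, 0, 0, -10], [93, 0, 0, 0, 0, 0, -10], [93, 0, 0, 0, 0, 0, -10], [93, 0, 0, 0, 0, 0, -10], [93, 0, 0, 0, 0, 0, -10], [93, 0, 0, 0, 0, 0, -4.5]]
  ]
}}

```text
t: 7.22
ee_pos: [0.5244, -0.1133, 0.1803]
orientation: [-3.141, -0.029, 0.002]
force: [0.4, -0.3, -0.3]
gripper_width: 0.0929
finger_force: 0.0
```

```bash
python3 - <<'E'
from meas import *
c=(.58,-.112)
im,d,P=cloud("side"); run(im,P,c); print(arm.sense()['ee_pos'],arm.sense()['orientation'])
A=cv2.resize(im[150:240,180:275],None,fx=6,fy=6,interpolation=cv2.INTER_CUBIC)
cv2.imwrite("pics/side1.png",A[:,:,::-1])
E
```

```text
green 1011 rect c,size,ang [ 587.8 -108.3] [193.1 132.9] 1.0 median z 7.3 mean [583.4 -96.8   8.1]
red 70 rect c,size,ang [ 526.3 -108.1] [50.2 15.1] 70.8 median z 73.6 mean [ 525.  -106.5   72.1]
head 126 rect c,size,ang [ 624.5 -107.8] [35.  42.3] 7.1 median z 109.9 mean [ 623.9 -104.7  109.8]
brass 97 rect c,size,ang [ 624.7 -105.6] [66.  36.1] 88.7 median z 50.9 mean [622.7 -93.8  50.9]
toe 207 rect c,size,ang [587.2 -80. ] [ 71.5 150.2] 88.6 median z 34.6 mean [566.2 -78.5  34.3]
[ 0.52436238 -0.11328654  0.1803409 ] [-3.14111420e+00 -2.48402666e-02  1.36260556e-03]
```

View pics/side1.png

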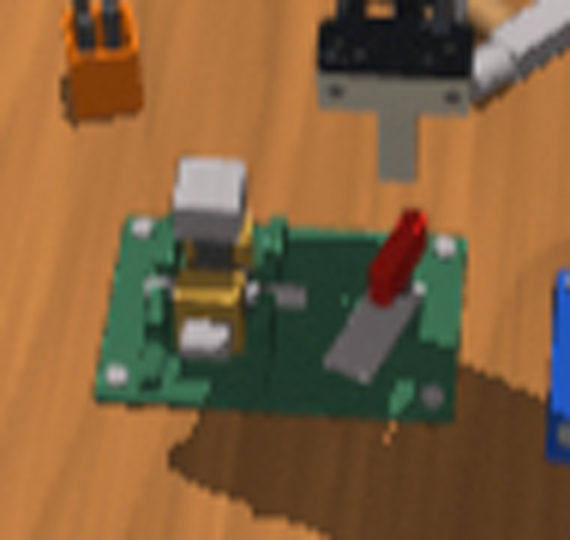

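The knob bar now stands at about 70.8° in world axes. The holder's yaw is about 1°, so the knob is at its stop. In the crop the toe at (370,340) is clear, and the pin stub shows at (290,295). Next I grip the head.

Call:
{"method": "apply_moves", "body": {
  "commands": [
    [[93, 33, 0.5, 0, 0, 0, 0], [93, 34, 0.5, 0, 0, 0, 0], [93, 33.5, 0.5, 0, 0, 0, 0], [93, 0, 0, -30, 0, 0, 0], [93, 0, 0, -30, 0, 0, 0], [80, 0, 0, -25, 0, 0, 0], [65, 0, 0, -15, 0, 0, 0], [50, 0, 0, 0, 0, 0, 0], [42, 0, 0, 0, 0, 0, 0], [42, 0, 0, 0, 0, 0, 0], [30, 0, 0, 0, 0, 0, 0], [30, 0, 0, 0, 0, 0, 0]]
  ],
  "newtons": 12
}}

```text
t: 8.78
ee_pos: [0.6255, -0.1121, 0.0812]
orientation: [3.141, 0.037, 0.001]
force: [-0.9, 0.1, 3.9]
gripper_width: 0.036
finger_force: 12.0
```

```bash
python3 -c "
from plant import arm
s=arm.sense();print(s['ft_torque'],s['force'],s['ee_pos'],s['orientation'])"
```

```text
[0.09386268 0.23464726 0.00274348] [-0.94718086  0.11772753  3.91675657] [ 0.6254541  -0.112086    0.08116613] [3.14121104e+00 3.66094525e-02 1.22226506e-03]
```

Call:
{"method": "apply_moves", "body": {
  "commands": [
    [[30, 0, 0, 0, 0, 0, 0], [30, 0, 0, 0, 0, 0, 0], [30, 0, 2.5, 0, -2.5, 0, 0], [30, 0, 2.5, -0.2, -2.5, 0, 0], [30, 0, 2.5, -0.3, -2.5, 0, 0], [30, 0, 2.5, -0.4, -2.5, 0, 0], [30, 0, 2.5, -0.5, -2.5, 0, 0], [30, 0, 2.5, -0.6, -2.5, 0, 0], [30, 0, 0, 0, 0, 0, 0]]
  ],
  "newtons": 50
}}

```text
t: 9.9
ee_pos: [0.6256, -0.0978, 0.0791]
orientation: [2.877, 0.035, -0.003]
force: [0.1, -6.7, 4.2]
gripper_width: 0.0356
finger_force: 50.0
```

```bash
cat > st.py <<'E'
from plant import arm
from scipy.spatial.transform import Rotation as R
import numpy as np
s=arm.sense();r=R.from_rotvec(s['orientation']).as_matrix();z=-r[:,2]
g=s['ee_pos']+z*19; print('t',s['t'],'tq',s['ft_torque'].round(2),'F',s['force'].round(1),'tcp',(s['ee_pos']*1000).round(1),'lean to +y deg',np.degrees(np.arctan2(z[1],z[2])).round(2),'to +x',np.degrees(np.arctan2(z[0],z[2])).round(2),'pivot if tcp 58 above',((s['ee_pos']-.058*z)*1000).round(1))
E
python3 st.py
```

```text
t 9.9 tq [-1.43  0.12 -0.12] F [ 0.1 -6.7  4.2] tcp [625.6 -97.8  79.1] lean to +y deg 15.17 to +x -0.05 pivot if tcp 58 above [ 625.6 -113.    23.2]
```

Call:
{"method": "apply_moves", "body": {
  "commands": [
    [[30, 0, -2.5, 0.6, 2.5, 0, 0], [30, 0, -2.5, 0.5, 2.5, 0, 0], [30, 0, -2.5, 0.4, 2.5, 0, 0], [30, 0, -2.5, 0.3, 2.5, 0, 0], [30, 0, -2.5, 0.2, 2.5, 0, 0], [30, 0, -2.5, 0, 2.5, 0, 0], [30, 0, -2.5, 0, 2.5, 0, 0], [30, 0, -2.5, -0.2, 2.5, 0, 0], [30, 0, -2.5, -0.3, 2.5, 0, 0], [30, 0, -2.5, -0.4, 2.5, 0, 0], [30, 0, -2.5, -0.5, 2.5, 0, 0], [30, 0, -2.5, -0.6, 2.5, 0, 0]]
  ]
}}

```text
t: 11.4
ee_pos: [0.6256, -0.1261, 0.0792]
orientation: [-2.877, -0.034, -0.006]
force: [-0.0, 6.7, 6.3]
gripper_width: 0.0357
finger_force: 50.0
```

Call:
{"method": "apply_moves", "body": {
  "commands": [
    [[30, 0, 0, 0, 0, 0, 0]]
  ]
}}

```text
t: 11.52
ee_pos: [0.6255, -0.1263, 0.0791]
orientation: [-2.876, -0.032, -0.005]
force: [1.1, 5.6, 6.3]
gripper_width: 0.0358
finger_force: 50.0
```

```bash
python3 st.py
```

```text
t 11.525 tq [ 1.49  0.05 -0.05] F [1.1 5.6 6.3] tcp [ 625.5 -126.3   79.1] lean to +y deg -15.18 to +x -0.04 pivot if tcp 58 above [ 625.6 -111.1   23.2]
```

Call:
{"method": "apply_moves", "body": {
  "commands": [
    [[30, 0, 2.5, 0.6, -2.5, 0, 0], [30, 0, 2.5, 0.5, -2.5, 0, 0], [30, 0, 2.5, 0.4, -2.5, 0, 0], [30, 0, 2.5, 0.3, -2.5, 0, 0], [30, 0, 2.5, 0.2, -2.5, 0, 0], [30, 0, 2.5, 0, -2.5, 0, 0], [30, 0, 0, 0, 0, 0, 0]]
  ]
}}

```text
t: 12.4
ee_pos: [0.6255, -0.1111, 0.0811]
orientation: [3.141, 0.038, 0.001]
force: [0.5, 2.4, 5.0]
gripper_width: 0.0361
finger_force: 50.0
```

```bash
python3 st.py; python3 - <<'E'
from meas import *
im,d,P=cloud("side"); run(im,P,(.623,-.11),.06)
A=cv2.resize(im[160:225,190:260],None,fx=8,fy=8,interpolation=cv2.INTER_CUBIC)
cv2.imwrite("pics/side2.png",A[:,:,::-1])
E
```

```text
t 12.4 tq [0.64 0.22 0.  ] F [0.5 2.4 5. ] tcp [ 625.5 -111.1   81.1] lean to +y deg 0.02 to +x -0.04 pivot if tcp 58 above [ 625.5 -111.2   23.1]
green 365 rect c,size,ang [ 621.5 -105. ] [118.  106.6] 17.6 median z 7.7 mean [618.9 -96.4   9.4]
red 0
head 3
brass 80 rect c,size,ang [625.3 -94.8] [35.5 54. ] 7.0 median z 50.8 mean [623.5 -83.6  50.8]
toe 75 rect c,size,ang [624.4 -85.3] [68.5 85.2] 76.8 median z 32.3 mean [620.7 -79.   32.4]
```

View pics/side2.png

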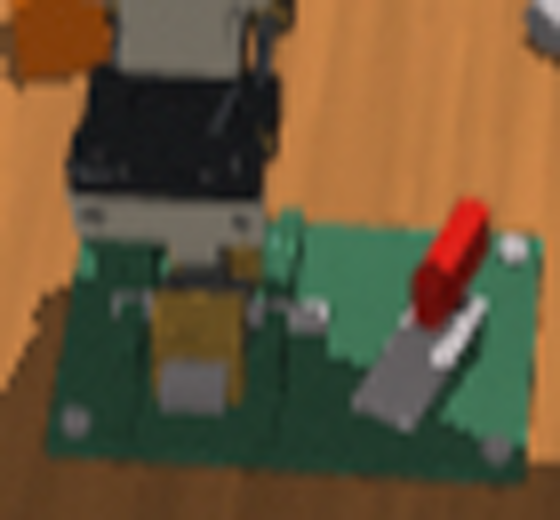

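The left jaw's brass, at about (200,345) in the crop, has moved outward, and the knob is unchanged. The force readings were symmetric for both leans, so I lift gently.

Call:
{"method": "apply_moves", "body": {
  "commands": [
    [[30, 0, -0.8, 2, 0, 0, 0], [30, 0, 0, 4, 0, 0, 0], [30, 0, 0, 4, 0, 0, 0], [30, 0, 0, 4, 0, 0, 0]]
  ]
}}

```text
t: 12.95
ee_pos: [0.6251, -0.1129, 0.0947]
orientation: [-3.141, -0.036, 0.001]
force: [-0.5, 0.1, -5.1]
gripper_width: 0.0356
finger_force: 50.0
```

```bash
python3 st.py
```

```text
t 12.95 tq [0.02 0.14 0.02] F [-0.5  0.1 -5.1] tcp [ 625.1 -112.9   94.7] lean to +y deg -0.0 to +x 0.02 pivot if tcp 58 above [ 625.1 -112.9   36.7]
```

Call:
{"method": "apply_moves", "body": {
  "commands": [
    [[30, 0, 0.3, 6, 0, 0, 0], [30, 0, 0, 6, 0, 0, 0], [30, 0, 0, 7, 0, 0, 0], [30, 0, 0, 8, 0, 0, 0], [30, 0, 0, 8, 0, 0, 0], [30, 0, 0, 8, 0, 0, 0], [30, 0, 0, 4, 0, 0, 0], [30, 0, 0, 0, 0, 0, 0], [30, 0, 0, 0, 0, 0, 0], [30, 0, 0, 0, 0, 0, 0], [30, 0, 0, 0, 0, 0, 0]]
  ]
}}

```text
t: 14.32
ee_pos: [0.6251, -0.1125, 0.1414]
orientation: [-3.141, -0.037, 0.001]
force: [0.4, -0.5, -5.6]
gripper_width: 0.036
finger_force: 50.0
```

```bash
python3 st.py; python3 - <<'E'
from meas import *
im,d,P=cloud("side")
A=cv2.resize(im[130:225,180:270],None,fx=6,fy=6,interpolation=cv2.INTER_CUBIC)
cv2.imwrite("pics/side3.png",A[:,:,::-1])
E
```

```text
t 14.325 tq [-0.01  0.14 -0.01] F [ 0.4 -0.5 -5.6] tcp [ 625.1 -112.5  141.4] lean to +y deg -0.0 to +x 0.02 pivot if tcp 58 above [ 625.1 -112.5   83.4]
```

View pics/side3.png

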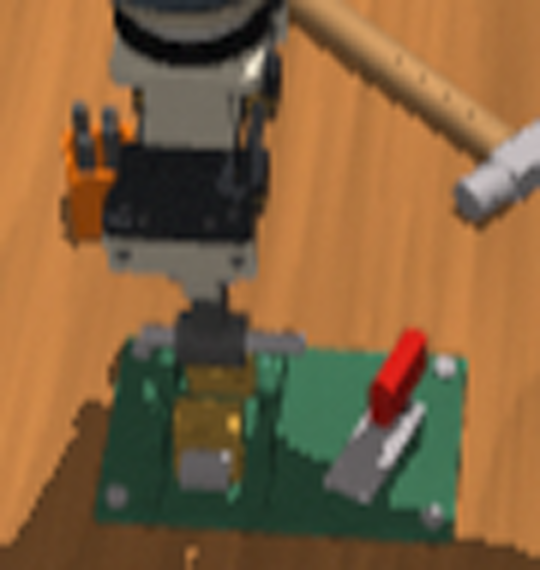

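The stake, with its foot and pin at about (210,340), is held upright above the jaws, about 15 mm clear. The knob is still fully open and the cup and hammer haven't moved.

```bash
python3 -c "
from plant import arm
print(arm.close_job())"
```

```text
the job is handed in; nothing more can be done
None
```

I turned the clamp knob anticlockwise to its stop, rocked the stake 15° each way to push the jaws back, and lifted it out. I handed the job in at about 14.4 s, with the stake held still and upright about 15 mm above the holder. I saw only the left jaw move; that the right one moved I infer from the matching forces and the free lift.

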